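# Seat the burr in the coffee grinder

## Task

Put the cleaned burr, the round steel part with two straight lugs sticking out of its sides, back into the open mouth of the coffee grinder: set it gently on the mouth with its lugs resting on the rim, clearly out of line with the two slots, then turn it under light pressure until the lugs drop into the slots and it sits fully home, and let go. Leave the plain round dust cap, which has the same lift bar but no lugs, where it is.

Things in the scene. Friction and masses are not known exactly. Their poses are not given: they have to be found in the camera images.
- burr: Loose steel burr, 0.2-0.42 kg, upright on the counter. Origin: centre of its underside. Round hub 54 mm wide, 22 mm high (foot 44 mm). Two lugs stick out along its x axis: a bar 96 mm long over the tips, 16 mm wide, 10 to 22 mm above the origin. On top a lift bar to grip, also along x: 42 mm long, 12 mm thick (y), 22 to 52 mm above the origin. A half turn makes no difference.
- grinder: Coffee grinder, hopper off, fixed: steel box 150 (x) by 140 (y) by 150 mm high. Origin: centre of its underside. In its flat aluminium top is the mouth: an eight-sided well 70 mm wide, 30 mm deep, with two slots along the grinder's x axis, 34 mm wide, 114 mm end to end, 14 mm deep, black floors. The lugs drop in within about 10 degrees of the slots, burr central within 8 mm.
- seat (a point): Point on the axis of the grinder's mouth, x along the slots, 126 mm above the grinder's underside, 24 mm below its rim: where the burr's origin is when it is fully home, lugs on the slot floors, their tops 2 mm below the rim. With the lugs resting on the rim across the slots, the burr's origin is 14 mm above this point and its hub hangs 10 mm into the well.
- cap: Loose dust cap, to be left alone: a plain steel disc 80 mm in diameter and 22 mm high without lugs, with a lift bar like the burr's on top. Origin: centre of its underside.

How it is judged (in metres and radians):
On the way:
1. the burr rests on the grinder's rim, its lugs out of line with the slots (contact force between burr and grinder above 0.3 N and z of burr in the frame of grinder between 0.135 and 0.146 m and horizontal distance between burr and grinder below 0.015 m and angle between burr's own z axis and vertical below 0.2 rad and angle between the x axis of burr and the x axis of grinder, either way round above 0.2 rad), for 0.2 s.
At the end, for the whole second after the job is handed in: The burr sits in the grinder with both lugs down in the slots: its origin within 4 mm above its home height, within 15 mm of the grinder's axis, lugs within 20 degrees of the slots, upright within 6 degrees and at rest; the dust cap is within 40 mm of where it started (z of burr in the frame of grinder between 0.12 and 0.13 m and horizontal distance between burr and grinder below 0.015 m and angle between burr's own z axis and vertical below 0.1 rad and angle between the x axis of burr and the x axis of grinder, either way round below 0.35 rad and linear speed of burr below 0.02 m/s and distance of cap from where it was at the start of the episode below 0.04 m); the robot touches nothing.
It fails at once if the burr is pressed or dropped hard on the grinder (over 60 N) (contact force between burr and grinder above 60 N).
It fails at once if the dust cap is moved more than 40 mm or tipped (distance of cap from where it was at the start of the episode above 0.04 m or angle between cap's own z axis and vertical above 0.5 rad).
It also fails if it takes over 38 s, if anything falls off the work surface, if the arm or the gripper's body presses on something with over 40 N, if the wrist force passes 120 N, or if a joint passes its speed limit or range.

## Robot

A 6-joint arm with a two-finger parallel gripper is mounted at the origin on the work surface. World frame = base frame: x ahead of the robot, y to its left, z up, the work surface at z = 0. Lengths are in mm, angles in rad, forces in N, time in s.
With the tool pointing down it reaches from about 375 to 925 mm from the base axis. Payload 5.7 kg.
Tool frame: the origin (TCP) lies midway between the tips of the shut fingers; the grasp point (between the pads) lies 19 mm behind it (r.tcp_to_grasp is the distance from the TCP to the grasp point, in mm); z points along the fingers, y is the line along which they close (so a half turn about z gives the same grasp; the last joint's range is limited). The gripper opens to 88 mm and grips with 3 to 60 N. Pads are 20 mm wide; open, the fingers measure 115 mm over their backs; the gripper's body (75 mm by 178 mm) begins 61 mm behind the grasp point.
Start: joints at [1.104, 0.359, 1.51, -0, 1.272, -0.115], TCP at [206.744, 563.222, 222.623] pointing down, gripper open.
Joint ranges: [-2.97, 2.97], [-1.01, 2.36], [0.21, 2.38], [-0.96, 4.11], [0.2, 2.71], [-2.98, 2.98]. Speed limits (rad/s): [2.39, 2.39, 3.14, 3.14, 3.14, 3.14].

## Interface

Orientations are given as a unit quaternion [w, x, y, z].
In Python, from workcell import r gives the robot as it stands.
- The arm moves only by the tool send_rows, never from a script. Its argument "deltas" is a list of rows, each an object with "grip": the opening in per cent of the stroke, from 0 (shut) to 100 (fully open); "xyz": the shift along the tool's x, y, z in m, a list of three; "delta_rot": the turn, a rotation vector about the tool's x, y, z in degrees, a list of three. A call has 1 to 10 rows; each row is the pose to reach, as a shift and turn from the pose commanded when the call began, along the tool's axes at that moment; what a row does not reach only later rows make up. A row lasts 1/12 s, in which the tool goes at most 41.7 mm and 7.16 degrees, less where a joint would pass 70% of its speed; a pose out of reach is approached as far as the arm can. A call with a gripper value outside its range is refused whole. The fingers move at their own pace and stop on an object; "squeeze" is the grip in N (left out, the last holds). Time passes only in rows, so rows that repeat a pose let the fingers close. It gives the time, the measured TCP pose, the force, the opening and the grip force at its end, in the units of the state.
- r.get_obs(): the state, without advancing time (a new reading comes with each control period).
- r.read_camera(name): name is "scene" or "side" or "wrist"; returns a dict with "img" (420x560x3 uint8, red, green, blue), "fx", "fy", "cx", "cy" (pixels), "R" (3x3) and "t" (3): a world point X has camera coordinates R X + t. Camera axes: x right, y down, z forward; pixel columns grow to the right and rows downward; lengths in mm; the calibration is good to about 2 mm. A picture is of the moment at which its call begins. There is no depth.
- r.hand_in(): hands the job in; it is judged then, once.
Trained networks look in a picture, given as the dict that the camera call returned (one of the last four; its "shot" number tells which), for a name from the list of things; names that differ only in an ending like _2 or _b are one class to them, and where a whole thing is asked for, a point or a joint stands for the part that bears it (a point fixed in the world has none). Each returns a list of dicts, best first, with "score" (0 to 1); they miss things now and then, are a little off and sometimes report something else, mostly with a low value. They report only what shows in the picture. A call takes as long as a camera call.
- r.boxes_of(thing, picture): "at" ([x, y, z] in mm, in world coordinates, good to about 4 mm: the middle of the surface that is visible of it).
- r.place_of(thing, picture): "at" ([x, y, z] in mm, in world coordinates, good to about 4 mm: a listed point, or the origin of a listed thing).
The state is a dict: "time_s": time; "joints": joint angles; "qvel": joint speeds; "joint_efforts": joint torques, N m; "tool_pos": TCP position; "tcp_rot": TCP orientation; "contact_force": force on the tool from outside, world axes, zero at the start; "ft_torque": the same for the moment, N m; "finger_gap": finger opening in mm; "grasp_force": force on a finger pad.
Only numpy, scipy, OpenCV 4.12 (cv2) and the standard library are available. Lean on these libraries where they do the work, as an engineer would, in place of code of your own. Each camera call takes 0.05 s, during which the arm holds its last target. There are 200 camera calls.

## Working session

There is one attempt and no reset: what is moved stays moved. The work goes in short steps, Python scripts to look and compute and a tool call to move; the robot and the scene stay as the last step left them, time stands still between calls to the robot, and variables do not carry over. Pictures are saved under pics/ and viewed, at most 10 in all, crops included, and the job is handed in when it is done.

Besides the shell and the picture viewer there is one more tool, called after "Emit:" by a JSON object that holds its "op" and its "data", one argument or row to a line. send_rows: Moves the arm, as the interface text tells. Its arguments: {"type":"object","properties":{"deltas":{"type":"array","items":{"type":"object","properties":{"grip":{"type":"number"},"xyz":{"type":"array","items":{"type":"number"}},"delta_rot":{"type":"array","items":{"type":"number"}}}}},"squeeze":{"type":"number"}},"required":["deltas"]}

```bash
mkdir -p pics; python3 - <<'E'
from workcell import r
import cv2,numpy as np
o=r.get_obs();print(o['tool_pos'],o['tcp_rot'],o['time_s'],o['finger_gap'])
ims=[]
for n in("scene","side"):
    p=r.read_camera(n);ims.append(p['img'])
    print(n,p['fx'],p['cx'],p['cy'],p['R'],p['t'])
    for k in("burr","grinder","seat","cap"):
        print(k,[(np.round(d['at']),round(d['score'],2)) for d in r.place_of(k,p)[:3]])
cv2.imwrite('pics/a.png',cv2.cvtColor(ims[0],cv2.COLOR_RGB2BGR));cv2.imwrite('pics/b.png',cv2.cvtColor(ims[1],cv2.COLOR_RGB2BGR))
E
```

```text
[206.43443416 562.62820705 221.79654464] [-2.72730602e-04  1.74992093e-01  9.84569401e-01 -8.87558948e-04] 0.0 87.84030366032562
scene 464.4490440913006 284.29834791792064 210.3260763022618 [[-0.21245144  0.97710191 -0.01167211]
 [ 0.78002741  0.16238263 -0.6043088 ]
 [-0.58857593 -0.13749084 -0.7966647 ]] [ 104.29294253 -350.82275871 1276.16892423]
burr [(array([507., 253.,  -1.]), 0.78)]
grinder [(array([ 543., -236.,    3.]), 0.77)]
seat [(array([ 547., -231.,  125.]), 0.55)]
cap [(array([468.,  81.,   2.]), 0.83)]
side 395.90881030831156 286.78616179580104 219.34711235148964 [[-0.91404056 -0.40542202  0.01276072]
 [-0.2701972   0.58510407 -0.76462193]
 [ 0.30252822 -0.70234337 -0.64435275]] [497.82045598 199.86052096 617.70491508]
burr [(array([507., 258.,  -0.]), 0.84)]
grinder []
seat []
cap [(array([469.,  82.,  -0.]), 0.6)]
```

View pics/a.png

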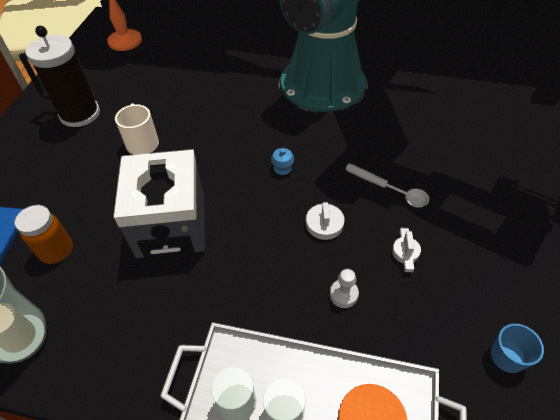

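View pics/b.png

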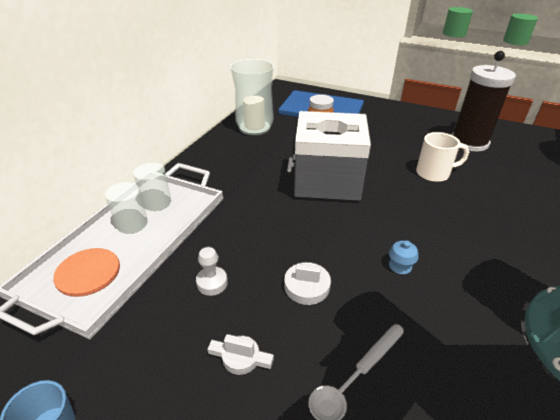

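The scene view shows the burr at about (406,250) with its lugs running up and down the image. The cap is at (325,221), and the grinder mouth is at (157,183) with its slots near (157,166) and (155,200). I'll enlarge both regions to get the angles.

```bash
cat > h.py <<'E'
import numpy as np,cv2
from workcell import r
def ray(p,u,v,z):
    d=p['R'].T@np.array([(u-p['cx'])/p['fx'],(v-p['cy'])/p['fy'],1]);c=-p['R'].T@p['t']
    return c+d*(z-c[2])/d[2]
def px(p,X):
    c=p['R']@np.array(X)+p['t'];return np.array([p['fx']*c[0]/c[2]+p['cx'],p['fy']*c[1]/c[2]+p['cy']])
E
python3 - <<'E'
from h import *
p=r.read_camera("scene");q=r.read_camera("side")
def rect(p,c,z,half=75,s=4):  # orthorectify plane z to top view: u->world x, v->world y
    pts=[(-half,-half),(half,-half),(half,half),(-half,half)]
    src=np.float32([px(p,[c[0]+a,c[1]+b,z]) for a,b in pts])
    dst=np.float32([((a+half)*300/(2*half),(b+half)*300/(2*half)) for a,b in pts])
    return cv2.warpPerspective(p['img'],cv2.getPerspectiveTransform(src,dst),(300,300),flags=cv2.INTER_CUBIC)
A=np.hstack([rect(p,(507,255),22),rect(p,(545,-233),150)])
B=np.hstack([rect(q,(507,255),22),rect(q,(545,-233),150)])
M=np.vstack([A,B]);M=cv2.cvtColor(M,cv2.COLOR_RGB2BGR)
for i in range(0,600,50):
    M[i,::4]=(0,255,255);M[::4,i]=(0,255,255)
cv2.imwrite('pics/c.png',M)
E
```

```text
(no output)
```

View pics/c.png

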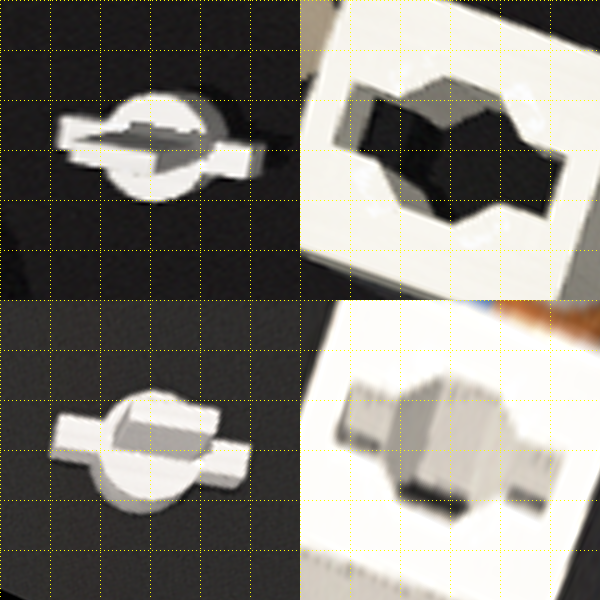

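The top view gives these estimates:
- Mouth centre is about (545,-233.5), with slots at +18.9°.
- Burr centre is about (508,254.5), with lugs at +9.2°.

Next I'll move above the burr.

Emit:
{"op": "send_rows", "data": {
  "deltas": [
    {"grip": 100,"xyz": [-0.039,-0.0185,0.007],"delta_rot": [0,0,-3]},
    {"grip": 100,"xyz": [-0.078,-0.037,0.014],"delta_rot": [0,0,-6]},
    {"grip": 100,"xyz": [-0.117,-0.0555,0.021],"delta_rot": [0,0,-9]},
    {"grip": 100,"xyz": [-0.156,-0.074,0.028],"delta_rot": [0,0,-12]},
    {"grip": 100,"xyz": [-0.195,-0.0925,0.035],"delta_rot": [0,0,-15]},
    {"grip": 100,"xyz": [-0.234,-0.111,0.042],"delta_rot": [0,0,-18]},
    {"grip": 100,"xyz": [-0.273,-0.13,0.049],"delta_rot": [0,0,-21]},
    {"grip": 100,"xyz": [-0.312,-0.148,0.056],"delta_rot": [0,0,-24]},
    {"grip": 100,"xyz": [-0.351,-0.167,0.063],"delta_rot": [0,0,-27]},
    {"grip": 100,"xyz": [-0.3895,-0.185,0.07],"delta_rot": [0,0,-29.4]}
  ]
}}

```text
time_s: 1.43
tool_pos: [495.9, 267.9, 155.8]
tcp_rot: [0.0, -0.082, 0.997, 0.0]
contact_force: [0.8, 0.7, -0.1]
finger_gap: 88.0
grasp_force: 0.0
```

Emit:
{"op": "send_rows", "data": {
  "deltas": [
    {"grip": 100,"xyz": [0,0,0],"delta_rot": [0,0,0]},
    {"grip": 100,"xyz": [0,0,0],"delta_rot": [0,0,0]}
  ]
}}

```text
time_s: 1.6
tool_pos: [496.0, 267.8, 155.5]
tcp_rot: [-0.0, -0.078, 0.997, -0.0]
contact_force: [0.1, 0.1, -0.8]
finger_gap: 87.8
grasp_force: 0.0
```

```bash
cat >> h.py <<'E'
def pose():
    o=r.get_obs();w,x,y,z=o['tcp_rot']
    from scipy.spatial.transform import Rotation as Q
    M=Q.from_quat([x,y,z,w]).as_matrix()
    print('t',o['time_s'],'pos',np.round(o['tool_pos'],1),'yang',np.degrees(np.arctan2(M[1,1],M[0,1])).round(2),'z',M[:,2].round(3),'F',np.round(o['contact_force'],1),'T',np.round(o['ft_torque'],2),'gap',round(o['finger_gap'],1),'gf',np.round(o['grasp_force'],1),'j',np.round(o['joints'],2))
    return M
def rect(p,c,z,half=75):
    pts=[(-half,-half),(half,-half),(half,half),(-half,half)]
    src=np.float32([px(p,[c[0]+a,c[1]+b,z]) for a,b in pts])
    dst=np.float32([((a+half)*400/(2*half),(b+half)*400/(2*half)) for a,b in pts])
    return cv2.cvtColor(cv2.warpPerspective(p['img'],cv2.getPerspectiveTransform(src,dst),(400,400),flags=cv2.INTER_CUBIC),cv2.COLOR_RGB2BGR)
E
python3 - <<'E'
from h import *
pose();p=r.read_camera("wrist")
print([(np.round(d['at'],1),round(d['score'],2)) for d in r.place_of('burr',p)[:3]])
M=np.hstack([rect(p,(508,254.5),22,60),rect(p,(508,254.5),52,60)])
for i in range(0,800,50):
    M[i%400,::4]=(0,255,255);M[::4,i]=(0,255,255)
cv2.imwrite('pics/d.png',M)
E
```

```text
t 1.6 pos [496.  267.8 155.5] yang 98.99 z [-0. -0. -1.] F [ 0.1  0.1 -0.8] T [ 0.03 -0.03 -0.  ] gap 87.8 gf 0.0 j [ 0.37  0.38  1.67 -0.    1.1  -1.36]
[(array([509.2, 255.5,  -0.7]), 0.73)]
```

View pics/d.png

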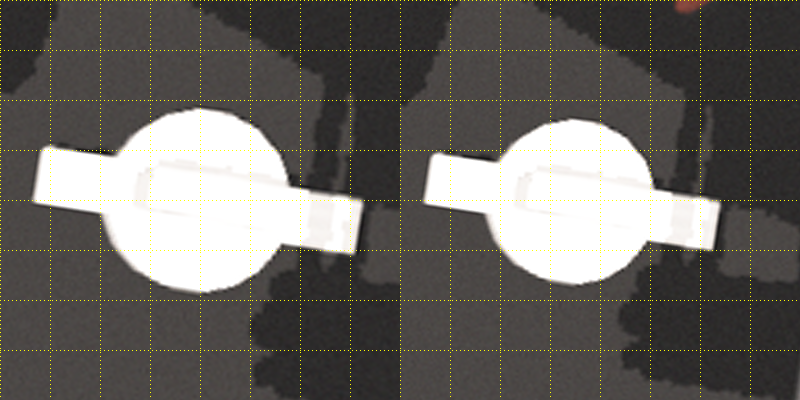

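The wrist view puts the burr centre at (507.4,254.8) with lugs at 9.1°. I'll correct the offset and go down.

Emit:
{"op": "send_rows", "data": {
  "deltas": [
    {"grip": 100,"xyz": [-0.0092,-0.0146,0.01],"delta_rot": [0,0,0]},
    {"grip": 100,"xyz": [-0.0092,-0.0146,0.04],"delta_rot": [0,0,0]},
    {"grip": 100,"xyz": [-0.0092,-0.0146,0.07],"delta_rot": [0,0,0]},
    {"grip": 100,"xyz": [-0.0092,-0.0146,0.095],"delta_rot": [0,0,0]},
    {"grip": 100,"xyz": [-0.0092,-0.0146,0.115],"delta_rot": [0,0,0]},
    {"grip": 100,"xyz": [-0.0092,-0.0146,0.124],"delta_rot": [0,0,0]},
    {"grip": 100,"xyz": [-0.0092,-0.0146,0.127],"delta_rot": [0,0,0]},
    {"grip": 100,"xyz": [-0.0092,-0.0146,0.127],"delta_rot": [0,0,0]},
    {"grip": 100,"xyz": [-0.0092,-0.0146,0.127],"delta_rot": [0,0,0]}
  ]
}}

```text
time_s: 2.45
tool_pos: [506.5, 257.5, 30.0]
tcp_rot: [0.001, -0.081, 0.997, 0.0]
contact_force: [-0.5, -0.1, -0.8]
finger_gap: 87.6
grasp_force: 0.0
```

Emit:
{"op": "send_rows", "data": {
  "deltas": [
    {"grip": 0,"xyz": [0,0,0],"delta_rot": [0,0,0]},
    {"grip": 0,"xyz": [0,0,0],"delta_rot": [0,0,0]},
    {"grip": 0,"xyz": [0,0,0],"delta_rot": [0,0,0]},
    {"grip": 0,"xyz": [0,0,0],"delta_rot": [0,0,0]},
    {"grip": 0,"xyz": [0,0,0],"delta_rot": [0,0,0]},
    {"grip": 0,"xyz": [0,0,0],"delta_rot": [0,0,0]},
    {"grip": 0,"xyz": [0,0,0],"delta_rot": [0,0,0]},
    {"grip": 0,"xyz": [0,0,0],"delta_rot": [0,0,0]}
  ],
  "squeeze": 30
}}

```text
time_s: 3.12
tool_pos: [506.1, 256.5, 28.9]
tcp_rot: [-0.0, -0.081, 0.997, -0.0]
contact_force: [0.2, -0.3, 0.5]
finger_gap: 38.2
grasp_force: 0.0
```

```bash
python3 -c "
from h import *
pose()"
```

```text
t 3.1167 pos [506.1 256.5  28.9] yang 99.23 z [-0. -0. -1.] F [ 0.2 -0.3  0.5] T [ 0.04 -0.02  0.  ] gap 38.2 gf 0.0 j [ 0.35  0.55  1.76 -0.    0.83 -1.38]
```

Emit:
{"op": "send_rows", "data": {
  "deltas": [
    {"grip": 0,"xyz": [-0.001,-0.0015,0],"delta_rot": [0,0,0]},
    {"grip": 0,"xyz": [-0.001,-0.0015,0],"delta_rot": [0,0,0]},
    {"grip": 0,"xyz": [-0.001,-0.0015,0],"delta_rot": [0,0,0]},
    {"grip": 0,"xyz": [-0.001,-0.0015,0],"delta_rot": [0,0,0]},
    {"grip": 0,"xyz": [-0.001,-0.0015,0],"delta_rot": [0,0,0]},
    {"grip": 0,"xyz": [-0.001,-0.0015,0],"delta_rot": [0,0,0]},
    {"grip": 0,"xyz": [-0.001,-0.0015,0],"delta_rot": [0,0,0]},
    {"grip": 0,"xyz": [-0.001,-0.0015,0],"delta_rot": [0,0,0]}
  ]
}}

```text
time_s: 3.78
tool_pos: [507.2, 255.2, 28.8]
tcp_rot: [-0.0, -0.081, 0.997, -0.0]
contact_force: [0.1, -0.9, -1.0]
finger_gap: 11.9
grasp_force: 30.0
```

```bash
python3 -c "
from h import *
pose()"
```

```text
t 3.7833 pos [507.2 255.2  28.8] yang 99.24 z [-0. -0. -1.] F [ 0.1 -0.9 -1. ] T [-0.12 -0.01 -0.  ] gap 11.9 gf 30.0 j [ 0.34  0.55  1.76 -0.    0.83 -1.39]
```

Emit:
{"op": "send_rows", "data": {
  "deltas": [
    {"grip": 0,"xyz": [0,0,-0.02],"delta_rot": [0,0,0]},
    {"grip": 0,"xyz": [0,0,-0.055],"delta_rot": [0,0,0]},
    {"grip": 0,"xyz": [0,0,-0.095],"delta_rot": [0,0,0]},
    {"grip": 0,"xyz": [0,0,-0.135],"delta_rot": [0,0,0]},
    {"grip": 0,"xyz": [0.001,-0.01,-0.165],"delta_rot": [0,0,0]},
    {"grip": 0,"xyz": [0.003,-0.035,-0.185],"delta_rot": [0,0,2]},
    {"grip": 0,"xyz": [0.006,-0.07,-0.19],"delta_rot": [0,0,4]},
    {"grip": 0,"xyz": [0.009,-0.105,-0.19],"delta_rot": [0,0,6]},
    {"grip": 0,"xyz": [0.012,-0.14,-0.19],"delta_rot": [0,0,8]},
    {"grip": 0,"xyz": [0.015,-0.175,-0.19],"delta_rot": [0,0,10]}
  ]
}}

```text
time_s: 4.62
tool_pos: [520.0, 79.1, 218.9]
tcp_rot: [-0.0, 0.007, 1.0, 0.0]
contact_force: [0.6, -0.4, -3.1]
finger_gap: 11.7
grasp_force: 30.0
```

```bash
python3 -c "
from h import *
M=pose();o=r.get_obs()['tool_pos'];print(M.T@(np.array([545,-233.5,o[2]])-o))"
```

```text
t 4.6167 pos [520.   79.1 218.9] yang 89.18 z [-0.  0. -1.] F [ 0.6 -0.4 -3.1] T [-0.01  0.02 -0.04] gap 11.7 gf 30.0 j [ 0.02  0.26  1.67  0.    1.21 -1.54]
[-2.94505448e+01 -3.12164081e+02 -1.27221261e-01]
```

Emit:
{"op": "send_rows", "data": {
  "deltas": [
    {"grip": 0,"xyz": [-0.0035,-0.035,0],"delta_rot": [0,0,2]},
    {"grip": 0,"xyz": [-0.007,-0.07,0],"delta_rot": [0,0,4]},
    {"grip": 0,"xyz": [-0.0105,-0.11,0],"delta_rot": [0,0,6]},
    {"grip": 0,"xyz": [-0.014,-0.15,0],"delta_rot": [0,0,8]},
    {"grip": 0,"xyz": [-0.018,-0.19,0],"delta_rot": [0,0,10]},
    {"grip": 0,"xyz": [-0.022,-0.23,0],"delta_rot": [0,0,10]},
    {"grip": 0,"xyz": [-0.0255,-0.265,0],"delta_rot": [0,0,10]},
    {"grip": 0,"xyz": [-0.028,-0.295,0],"delta_rot": [0,0,10]},
    {"grip": 0,"xyz": [-0.0295,-0.312,0],"delta_rot": [0,0,10]},
    {"grip": 0,"xyz": [-0.0295,-0.312,0],"delta_rot": [0,0,10]}
  ]
}}

```text
time_s: 5.45
tool_pos: [546.2, -235.6, 218.4]
tcp_rot: [0.0, 0.095, 0.995, -0.001]
contact_force: [0.0, -0.3, -2.6]
finger_gap: 11.9
grasp_force: 30.0
```

```bash
python3 - <<'E'
from h import *
M=pose();o=r.get_obs()['tool_pos'];print(M.T@(np.array([545,-233.5,o[2]])-o))
A=[]
for n in("wrist","scene"):
    p=r.read_camera(n)
    for k in("grinder","seat","burr"):
        print(n,k,[(np.round(d['at'],1),round(d['score'],2)) for d in r.place_of(k,p)[:2]])
    A.append(rect(p,(545,-233.5),150,90))
M=np.hstack(A)
for i in range(0,800,50):
    M[i%400,::4]=(0,255,255);M[::4,i]=(0,255,255)
cv2.imwrite('pics/e.png',M)
E
```

```text
t 5.45 pos [ 546.2 -235.6  218.4] yang 79.06 z [ 0.    -0.001 -1.   ] F [ 0.  -0.3 -2.6] T [ 0.05 -0.01 -0.03] gap 11.9 gf 30.0 j [-0.52  0.35  1.53 -0.    1.26 -1.9 ]
[ 1.54328438  1.82797704 -0.00229393]
wrist grinder []
wrist seat []
wrist burr [(array([ 548.4, -234.7,  191.4]), 0.62)]
scene grinder [(array([ 544.4, -233.3,    2.3]), 0.89)]
scene seat [(array([ 546.7, -233.6,  126.1]), 0.88)]
scene burr [(array([ 544.6, -229.7,  192.5]), 0.6)]
```

View pics/e.png

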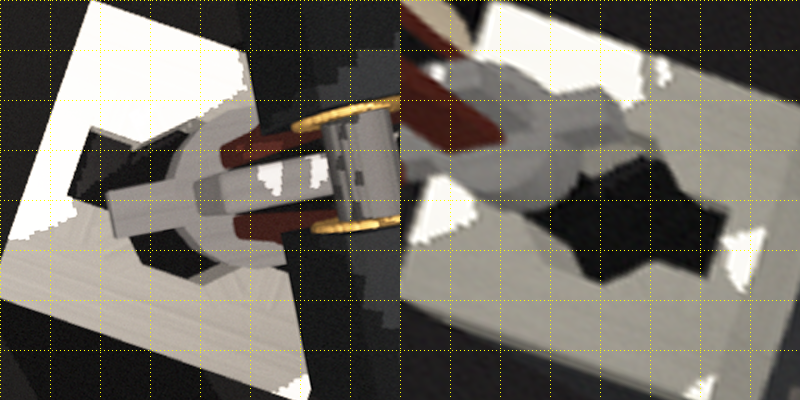

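The mouth is where I expected, and the burr is held about 30° off the slots. I'll lower it to just above the rim.

Emit:
{"op": "send_rows", "data": {
  "deltas": [
    {"grip": 0,"xyz": [0.0015,0.0018,0.015],"delta_rot": [0,0,0]},
    {"grip": 0,"xyz": [0.0015,0.0018,0.03],"delta_rot": [0,0,0]},
    {"grip": 0,"xyz": [0.0015,0.0018,0.038],"delta_rot": [0,0,0]},
    {"grip": 0,"xyz": [0.0015,0.0018,0.042],"delta_rot": [0,0,0]},
    {"grip": 0,"xyz": [0.0015,0.0018,0.045],"delta_rot": [0,0,0]},
    {"grip": 0,"xyz": [0.0015,0.0018,0.046],"delta_rot": [0,0,0]},
    {"grip": 0,"xyz": [0.0015,0.0018,0.046],"delta_rot": [0,0,0]}
  ]
}}

```text
time_s: 6.43
tool_pos: [545.2, -230.3, 173.3]
tcp_rot: [0.0, 0.094, 0.996, -0.0]
contact_force: [0.2, 0.1, -2.4]
finger_gap: 11.6
grasp_force: 30.0
```

```bash
python3 -c "
from h import *
M=pose();o=r.get_obs()['tool_pos'];print(M.T@(np.array([545,-233.3,o[2]])-o))"
```

```text
t 6.4333 pos [ 545.2 -230.3  173.3] yang 79.25 z [ 0. -0. -1.] F [ 0.2  0.1 -2.4] T [-0.01 -0.03 -0.02] gap 11.6 gf 30.0 j [-0.52  0.39  1.59 -0.    1.16 -1.9 ]
[-3.86751810e-01 -3.00639230e+00  1.04068558e-03]
```

Emit:
{"op": "send_rows", "data": {
  "deltas": [
    {"grip": 0,"xyz": [0,-0.003,0],"delta_rot": [0,0,0]},
    {"grip": 0,"xyz": [0,-0.003,0.001],"delta_rot": [0,0,0]},
    {"grip": 0,"xyz": [0,-0.003,0.002],"delta_rot": [0,0,0]},
    {"grip": 0,"xyz": [0,-0.003,0.003],"delta_rot": [0,0,0]},
    {"grip": 0,"xyz": [0,-0.003,0.0035],"delta_rot": [0,0,0]},
    {"grip": 0,"xyz": [0,-0.003,0.004],"delta_rot": [0,0,0]},
    {"grip": 0,"xyz": [0,-0.003,0.004],"delta_rot": [0,0,0]}
  ]
}}

```text
time_s: 7.02
tool_pos: [544.2, -233.1, 168.8]
tcp_rot: [-0.0, 0.094, 0.996, -0.0]
contact_force: [0.4, 0.5, -3.3]
finger_gap: 12.0
grasp_force: 30.0
```

Emit:
{"op": "send_rows", "data": {
  "deltas": [
    {"grip": 0,"xyz": [0,0,0.0005],"delta_rot": [0,0,0]},
    {"grip": 0,"xyz": [0,0,0.001],"delta_rot": [0,0,0]},
    {"grip": 0,"xyz": [0,0,0.001],"delta_rot": [0,0,0]}
  ]
}}

```text
time_s: 7.27
tool_pos: [544.3, -233.1, 168.7]
tcp_rot: [0.0, 0.094, 0.996, -0.0]
contact_force: [-1.9, 1.2, 5.0]
finger_gap: 11.8
grasp_force: 30.0
```

Contact is made, at about 7 N of push. I'll hold to register the rest, then turn.

Emit:
{"op": "send_rows", "data": {
  "deltas": [
    {"grip": 0,"xyz": [0,0,0.0002],"delta_rot": [0,0,0]},
    {"grip": 0,"xyz": [0,0,0.0002],"delta_rot": [0,0,0]},
    {"grip": 0,"xyz": [0,0,0.0002],"delta_rot": [0,0,0]},
    {"grip": 0,"xyz": [0,0,0.0002],"delta_rot": [0,0,0]},
    {"grip": 0,"xyz": [0,0,0.0002],"delta_rot": [0,0,0]}
  ]
}}

```text
time_s: 7.68
tool_pos: [544.3, -233.1, 168.7]
tcp_rot: [0.0, 0.094, 0.996, -0.0]
contact_force: [-2.8, 1.6, 6.2]
finger_gap: 12.0
grasp_force: 30.0
```

Emit:
{"op": "send_rows", "data": {
  "deltas": [
    {"grip": 0,"xyz": [0,0,0],"delta_rot": [0,0,-2]},
    {"grip": 0,"xyz": [0,0,0],"delta_rot": [0,0,-5]},
    {"grip": 0,"xyz": [0,0,0],"delta_rot": [0,0,-8]},
    {"grip": 0,"xyz": [0,0,0],"delta_rot": [0,0,-11]},
    {"grip": 0,"xyz": [0,0,0],"delta_rot": [0,0,-14]},
    {"grip": 0,"xyz": [0,0,0],"delta_rot": [0,0,-14]}
  ]
}}

```text
time_s: 8.18
tool_pos: [545.2, -233.7, 168.7]
tcp_rot: [0.001, -0.029, 1.0, -0.001]
contact_force: [0.5, 0.6, 4.8]
finger_gap: 12.0
grasp_force: 30.0
```

```bash
python3 -c "
from h import *
M=pose();o=r.get_obs()['tool_pos'];print(M.T@(np.array([545,-233.3,o[2]])-o))
p=r.read_camera('scene');print(r.place_of('burr',p)[:2])"
```

```text
t 8.1833 pos [ 545.2 -233.7  168.7] yang 93.35 z [ 0.002 -0.001 -1.   ] F [0.5 0.6 4.8] T [0.03 0.16 0.11] gap 12.0 gf 30.0 j [-0.52  0.4   1.59 -0.    1.15 -2.15]
[ 0.17718956  0.43515073 -0.00099857]
[{'at': [546.4, -234.9, 141.7], 'score': 0.59}]
```

Emit:
{"op": "send_rows", "data": {
  "deltas": [
    {"grip": 0,"xyz": [0,0,0.0003],"delta_rot": [0,0,-3]},
    {"grip": 0,"xyz": [0,0,0.0005],"delta_rot": [0,0,-6]},
    {"grip": 0,"xyz": [0,0,0.0005],"delta_rot": [0,0,-9]},
    {"grip": 0,"xyz": [0,0,0.0005],"delta_rot": [0,0,-12]},
    {"grip": 0,"xyz": [0,0,0.0005],"delta_rot": [0,0,-15.5]},
    {"grip": 0,"xyz": [0,0,0.0005],"delta_rot": [0,0,-15.5]},
    {"grip": 0,"xyz": [0,0,0.001],"delta_rot": [0,0,-15.5]}
  ]
}}

```text
time_s: 8.87
tool_pos: [543.9, -232.8, 166.2]
tcp_rot: [-0.0, -0.161, 0.987, 0.0]
contact_force: [-0.2, -0.4, -2.7]
finger_gap: 12.0
grasp_force: 30.0
```

Emit:
{"op": "send_rows", "data": {
  "deltas": [
    {"grip": 0,"xyz": [0,0,0.001],"delta_rot": [0,0,0]},
    {"grip": 0,"xyz": [0,0,0.002],"delta_rot": [0,0,0]}
  ]
}}

```text
time_s: 9.03
tool_pos: [544.2, -233.0, 164.4]
tcp_rot: [-0.0, -0.162, 0.987, 0.0]
contact_force: [0.4, -0.2, -3.6]
finger_gap: 11.9
grasp_force: 30.0
```

```bash
python3 -c "
from h import *
pose()"
```

```text
t 9.0333 pos [ 544.2 -233.   164.4] yang 108.65 z [-0.  0. -1.] F [ 0.4 -0.2 -3.6] T [ 0.05  0.02 -0.02] gap 11.9 gf 30.0 j [-0.52  0.4   1.6  -0.    1.14 -2.42]
```

The lugs are dropping in freely, so I'll keep lowering.

Emit:
{"op": "send_rows", "data": {
  "deltas": [
    {"grip": 0,"xyz": [0,0,0.0015],"delta_rot": [0,0,0]},
    {"grip": 0,"xyz": [0,0,0.003],"delta_rot": [0,0,0]},
    {"grip": 0,"xyz": [0,0,0.0045],"delta_rot": [0,0,0]},
    {"grip": 0,"xyz": [0,0,0.006],"delta_rot": [0,0,0]},
    {"grip": 0,"xyz": [0,0,0.007],"delta_rot": [0,0,0]},
    {"grip": 0,"xyz": [0,0,0.0075],"delta_rot": [0,0,0]},
    {"grip": 0,"xyz": [0,0,0.0075],"delta_rot": [0,0,0]}
  ]
}}

```text
time_s: 9.62
tool_pos: [544.2, -233.1, 157.1]
tcp_rot: [-0.0, -0.163, 0.987, 0.0]
contact_force: [0.8, -0.2, -2.8]
finger_gap: 12.0
grasp_force: 30.0
```

Emit:
{"op": "send_rows", "data": {
  "deltas": [
    {"grip": 0,"xyz": [0,0,0.0005],"delta_rot": [0,0,0]},
    {"grip": 0,"xyz": [0,0,0.001],"delta_rot": [0,0,0]},
    {"grip": 0,"xyz": [0,0,0.001],"delta_rot": [0,0,0]},
    {"grip": 0,"xyz": [0,0,0.001],"delta_rot": [0,0,0]}
  ]
}}

```text
time_s: 9.95
tool_pos: [544.3, -233.1, 156.3]
tcp_rot: [-0.0, -0.163, 0.987, -0.0]
contact_force: [0.4, 0.5, -3.5]
finger_gap: 11.9
grasp_force: 30.0
```

Emit:
{"op": "send_rows", "data": {
  "deltas": [
    {"grip": 0,"xyz": [0,0,0.0004],"delta_rot": [0,0,0]},
    {"grip": 0,"xyz": [0,0,0.0008],"delta_rot": [0,0,0]},
    {"grip": 0,"xyz": [0,0,0.0012],"delta_rot": [0,0,0]},
    {"grip": 0,"xyz": [0,0,0.0012],"delta_rot": [0,0,0]}
  ]
}}

```text
time_s: 10.28
tool_pos: [544.2, -233.1, 154.9]
tcp_rot: [-0.0, -0.163, 0.987, 0.0]
contact_force: [-0.7, 0.3, -3.7]
finger_gap: 11.3
grasp_force: 30.0
```

Emit:
{"op": "send_rows", "data": {
  "deltas": [
    {"grip": 0,"xyz": [0,0,0.0003],"delta_rot": [0,0,0]},
    {"grip": 0,"xyz": [0,0,0.0006],"delta_rot": [0,0,0]},
    {"grip": 0,"xyz": [0,0,0.0006],"delta_rot": [0,0,0]}
  ]
}}

```text
time_s: 10.53
tool_pos: [544.3, -233.2, 154.8]
tcp_rot: [0.0, -0.163, 0.987, -0.0]
contact_force: [-1.2, -0.4, 0.4]
finger_gap: 12.1
grasp_force: 30.0
```

Contact at TCP z 154.8, which is the predicted home height. Now I'll let go and back off.

Emit:
{"op": "send_rows", "data": {
  "deltas": [
    {"grip": 60,"xyz": [0,0,0],"delta_rot": [0,0,0]},
    {"grip": 60,"xyz": [0,0,0],"delta_rot": [0,0,0]},
    {"grip": 60,"xyz": [0,0,0],"delta_rot": [0,0,0]},
    {"grip": 60,"xyz": [0,0,0],"delta_rot": [0,0,0]},
    {"grip": 60,"xyz": [0,0,0],"delta_rot": [0,0,0]},
    {"grip": 60,"xyz": [0,0,0],"delta_rot": [0,0,0]}
  ]
}}

```text
time_s: 11.03
tool_pos: [544.4, -233.2, 154.5]
tcp_rot: [0.0, -0.163, 0.987, -0.0]
contact_force: [-0.2, 0.7, 0.5]
finger_gap: 48.4
grasp_force: 0.0
```

Emit:
{"op": "send_rows", "data": {
  "deltas": [
    {"grip": 60,"xyz": [0,0,-0.01],"delta_rot": [0,0,0]},
    {"grip": 60,"xyz": [0,0,-0.03],"delta_rot": [0,0,0]},
    {"grip": 60,"xyz": [0,0,-0.06],"delta_rot": [0,0,0]},
    {"grip": 60,"xyz": [0,0,-0.09],"delta_rot": [0,0,0]},
    {"grip": 60,"xyz": [0,0.03,-0.11],"delta_rot": [0,0,0]},
    {"grip": 60,"xyz": [0,0.06,-0.12],"delta_rot": [0,0,0]},
    {"grip": 60,"xyz": [0,0.09,-0.12],"delta_rot": [0,0,0]},
    {"grip": 60,"xyz": [0,0.12,-0.12],"delta_rot": [0,0,0]},
    {"grip": 60,"xyz": [0,0.12,-0.12],"delta_rot": [0,0,0]},
    {"grip": 60,"xyz": [0,0.12,-0.12],"delta_rot": [0,0,0]}
  ]
}}

```text
time_s: 11.87
tool_pos: [505.4, -118.4, 275.5]
tcp_rot: [0.0, -0.164, 0.986, -0.0]
contact_force: [0.0, -0.1, -0.1]
finger_gap: 52.6
grasp_force: 0.0
```

```bash
python3 - <<'E'
from h import *
pose();A=[]
for n in("scene","wrist"):
    p=r.read_camera(n)
    for k in("burr","cap"):
        print(n,k,[(np.round(d['at'],1),round(d['score'],2)) for d in r.place_of(k,p)[:2]])
    A.append(rect(p,(545,-233.5),150,80))
cv2.imwrite('pics/f.png',np.hstack(A))
E
```

```text
t 11.8667 pos [ 505.4 -118.4  275.5] yang 108.87 z [ 0.001 -0.001 -1.   ] F [ 0.  -0.1 -0.1] T [ 0.05 -0.    0.01] gap 52.6 gf 0.0 j [-0.36  0.19  1.61 -0.    1.34 -2.26]
scene burr [(array([ 541. , -235.7,  128. ]), 0.56), (array([ 545.6, -233. ,  125.1]), 0.19)]
scene cap [(array([466.2,  80.6,   4.2]), 0.69)]
wrist burr [(array([ 546.6, -229.5,  122.9]), 0.83)]
wrist cap [(array([469.4,  80.9,  -2.5]), 0.77)]
```

View pics/f.png

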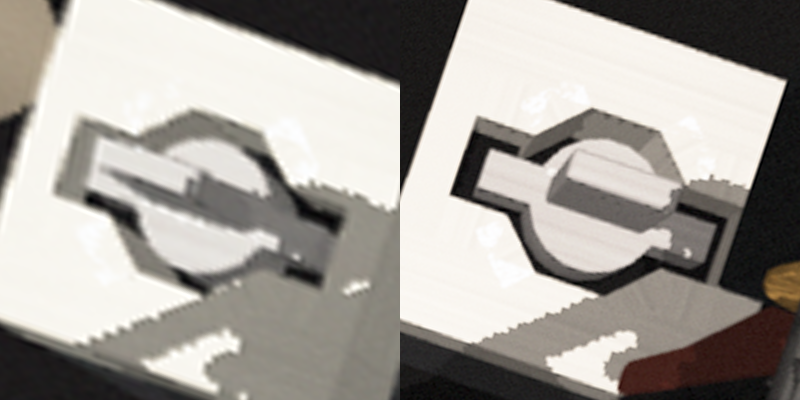

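Both views show the burr centred with its lugs down in the slots. The cap hasn't moved and the gripper is clear.

```bash
python3 -c "
from workcell import r
print(r.hand_in())"
```

```text
the job is handed in; nothing more can be done
None
```

The burr sits fully home in the grinder mouth with both lugs down in the slots, the dust cap hasn't moved, and I let go and handed the job in at about 12 s; no verdict was returned.

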